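# Load the eyepiece rack and hold its label holder pressed home

## Task

Drop the two spare eyepieces, one by one, upright into the two pockets of the rack (either one in either pocket) and let them go. Then push the label holder's tongue in under the rack's front lip, against the spring hidden behind it, until the upright face is flush with the lip, and finish while still holding it pressed home there: do not let go, the spring would push it out again. Leave the loupe, the lens cap and the filter where they are.

Things in the scene. Friction and masses are not known exactly. Their poses are not given: they have to be found in the camera images.
- eyepiece_a: A black spare eyepiece standing upright on the table, 40 mm high, wider head (34 mm across) over a narrower stem. Origin: centre of its underside, z up. Gripping the head with the TCP about 36 mm above the underside keeps the fingertips clear of the rack. The other eyepiece is identical.
- eyepiece_b: The second, identical black eyepiece. Origin: centre of its underside, z up. (The loupe that also stands about is a plain barrel 36 mm across and only 30 mm high, with no stem.)
- rack: Fixed grey metal rack, 106 mm deep (x), 140 wide (y). Origin: middle of the lip's front edge at table level; +x runs into the rack, away from the robot. x 0 to 50: low deck, top at z 14, open beneath its front lip: channel z 0 (table) to 8, 60 wide, mouth corners rounded 8 mm. x 50 to 106: block 26 high with the two pockets.
- pocket_left (a point): Centre of the floor of the left pocket: 38 mm round, 14 deep, floor 12 mm above the table, mouth 26 mm above it; in the rack frame x 78, y +35 mm. Axes as the rack.
- pocket_right (a point): Centre of the floor of the right pocket, as the left, at x 78, y -35 mm in the rack frame.
- label_holder: Grey label holder standing free on the table, 90 g. Upright face 10 mm thick (x -10 to 0), 60 wide (y), 52 high; flat tongue 5 mm thick at its foot, 56 wide, running x 0 to 40, front corners rounded 8 mm. Origin: table level, middle of the face's rear side, where the tongue begins; +x along the tongue.
- tongue_tip (a point): Middle of the tongue's leading edge, 40 mm along +x from the holder's origin, 2.5 mm above its underside. At home it lies 40 mm inside the rack's lip, with the holder's and the rack's origins together and axes parallel.
- face_grip (a point): Middle of the thickness of the upright face, 36 mm above its underside (5 mm in front of the holder's origin): a place to pinch it across its 10 mm. Pinched here the fingertips pass over the 14 mm high deck.
- spring_seat (a joint): Spring bar hidden in the channel, met by the tongue tip 32 mm inside the lip. 0 = at rest, grows as it is pushed in: about 5 N to start it, 9.6 N at 8 mm (0.008), where the face meets the lip.
- loupe: Bystander: black loupe, a plain barrel 36 mm across, 30 mm high. Origin: centre of its underside.
- lens_cap: Bystander: black lens cap, 33 mm across, 11 mm high. Origin: centre of its underside.
- filter_ring: Bystander: mounted filter, 42 mm across, 6 mm high. Origin: centre of its underside.
- mouse: Fixed black computer mouse on the left of the table, 125 mm long (across the robot's view), 78 wide, 46 high, its lead lying on the table. Origin: centre of its underside.
- monitor: Fixed big monitor to the robot's right, always in the same place: an upright panel 30 mm thick, in the base frame from x 0.11, y 0.05 to x 0.56, y -0.32, from z 0.22 to 0.58 m. Keep the arm's elbow and wrist to the left of it or above. Its origin is at its clamp on the table's front edge.
Not all that is in view belongs to the job. Leave any blue or purple look-alike of the eyepiece_b alone.

How it is judged:
By the outcome, as a careful person would: the job done as asked, in the order asked, and still so for the second after the job is handed in, while the arm keeps its last pose, push and grip.
It also fails if it takes over 62 s, if anything falls off the work surface, if the arm or the gripper's body presses on something with over 40 N, if the wrist force passes 120 N, or if a joint passes its speed limit or range.

## Robot

A 6-joint arm with a two-finger parallel gripper is mounted at the origin on a cart in front of the work surface, level with it; the furniture and walls round the work are solid. World frame = base frame: x ahead of the robot, y to its left, z up, the work surface at z = 0. Lengths are in mm, angles in rad, forces in N, time in s.
With the tool pointing down it reaches from about 300 to 825 mm from the base axis. Payload 5.4 kg.
Tool frame: the origin (TCP) lies between the finger pads, 19 mm behind the fingertips; this is the grasp point; z points along the fingers, y is the line along which they close (so a half turn about z gives the same grasp; the last joint's range is limited). The gripper opens to 92 mm and grips with 3 to 60 N. Pads are 20 mm wide; open, the fingers measure 128 mm over their backs; the gripper's body (75 mm by 189 mm) begins 69 mm behind the grasp point.
Start: joints at [1.092, 0.158, 1.597, -0, 1.386, -0.21], TCP at [152.716, 554.332, 233.301] pointing down, gripper open.
Joint ranges: [-2.91, 2.91], [-0.94, 2.29], [0.18, 2.7], [-1.29, 4.43], [0.17, 2.64], [-3, 3]. Speed limits (rad/s): [2.57, 2.57, 3.14, 3.14, 3.14, 3.14].

## Interface

Orientations are given as [roll, pitch, yaw] about the fixed x, y, z axes, in that order (R = Rz(yaw) Ry(pitch) Rx(roll)).
In Python, from workcell import ctrl gives the robot as it stands. Calls block until the motion is done:
- ctrl.reach(position, orientation): joint-space move of the TCP to a pose.
- ctrl.move_straight(position, vel=150, rot=None, contact_N=None): straight line of the TCP; rot=None keeps the orientation; vel is the mean speed in mm/s. With contact_N (N) it stops when the force on the tool has changed by that much, and returns True; else False.
- ctrl.goto_joints(angles): joint-space move.
- ctrl.open() and ctrl.gripper_close(grip_force=None): open the fingers fully, or close them until they stop; grip_force is the grip in N (None keeps the last).
- ctrl.dwell(seconds).
- ctrl.inverse_kinematics(position, orientation): joint angles nearest the present ones, or None.
- ctrl.camera(name): name is "side" or "top" or "wrist"; returns a dict with "image" (400x640x3 uint8, blue, green, red), "camera_matrix" (3x3 intrinsics, pixels), "k1" (the pictures are not rectified: a ray, as slopes to the right and down, at radius r is drawn at 1 + k1 r^2 times it, then the intrinsics apply), "extrinsics" (4x4, takes a point from world to camera coordinates). Camera axes: x right, y up, looking along -z (the intrinsics and any distortion apply to the point x, -y, -z); pixel columns grow to the right and rows downward; lengths in mm; the calibration is good to about 2 mm. A picture is of the moment at which its call begins. There is no depth.
A pose or a line that the arm cannot do raises ctrl.Unreachable and nothing moves.
- ctrl.finish_job(): hands the job in; it is judged then, once.
Readings, each from a call of its own:
- ctrl.get_time_s(): time.
- ctrl.get_joint_pos(): joint angles.
- ctrl.get_dq(): joint speeds.
- ctrl.get_effort(): joint torques, N m.
- ctrl.get_position(): TCP position.
- ctrl.get_tcp_rot(): TCP orientation.
- ctrl.get_contact_force(): force on the tool from outside, world axes, zero at the start.
- ctrl.get_torque(): the same for the moment, N m.
- ctrl.get_grip_width(): finger opening in mm.
- ctrl.get_grip_force(): force on a finger pad.
Only numpy, scipy, OpenCV 4.12 (cv2) and the standard library are available. Lean on these libraries where they do the work, as an engineer would, in place of code of your own. Each camera call takes 0.05 s, during which the arm holds its last target. There are 200 camera calls.

## Working session

There is one attempt and no reset: what is moved stays moved. The work goes in short steps, each a Python script; the robot and the scene stay as the last script left them, time stands still between calls to the robot, and variables do not carry over. Pictures are saved under pics/ and viewed, at most 10 in all, crops included, and the job is handed in when it is done.

```bash
ls; mkdir -p pics
cat > h.py <<'E'
import numpy as np, cv2
from workcell import ctrl
def snap(name,tag):
    c=ctrl.camera(name); cv2.imwrite(f"pics/{tag}.png",c["image"])
    np.savez(f"pics/{tag}.npz",image=c["image"],K=c["camera_matrix"],k1=c["k1"],E=c["extrinsics"]); return c
def load(tag):
    d=np.load(f"pics/{tag}.npz"); return dict(image=d["image"],camera_matrix=d["K"],k1=float(d["k1"]),extrinsics=d["E"])
def ray(c,uv):
    K=np.array(c["camera_matrix"]);E=np.array(c["extrinsics"])
    p=cv2.undistortPoints(np.array([[uv]],float),K,np.array([c["k1"],0,0,0.]))[0,0]
    d=E[:3,:3].T@np.array([p[0],-p[1],-1.]); o=-E[:3,:3].T@E[:3,3]
    return o,d/np.linalg.norm(d)
def onz(c,uv,z):
    o,d=ray(c,uv); return o+d*(z-o[2])/d[2]
def tri(rs):
    A=np.zeros((3,3));b=np.zeros(3)
    for o,d in rs:
        P=np.eye(3)-np.outer(d,d);A+=P;b+=P@o
    x=np.linalg.solve(A,b); return x,[float(np.linalg.norm((np.eye(3)-np.outer(d,d))@(x-o))) for o,d in rs]
def proj(c,X):
    E=np.array(c["extrinsics"]);q=E[:3,:3]@np.array(X,float)+E[:3,3]
    p=cv2.projectPoints(np.array([[q[0],-q[1],-q[2]]]),np.zeros(3),np.zeros(3),np.array(c["camera_matrix"]),np.array([c["k1"],0,0,0.]))[0]
    return p.ravel()
E
python3 - <<'E'
from h import *
for n in("side","top","wrist"):
    c=snap(n,n+"0");E=c["extrinsics"];print(n,c["camera_matrix"][0][0],c["k1"],np.round(-E[:3,:3].T@E[:3,3]))
print(ctrl.get_tcp_rot(),ctrl.get_time_s())
E
```

```text
pics
side 482.57941744167726 -0.09629958812323534 [415. 957. 789.]
top 397.87895231489375 0.011684165716148116 [ 264.  111. 1081.]
wrist 305.4471470325272 0.015240650944558022 [ 78. 574. 384.]
[-3.14013635e+00 -2.81751028e-04  2.87277552e+00] 0.15
```

View pics/top0.png

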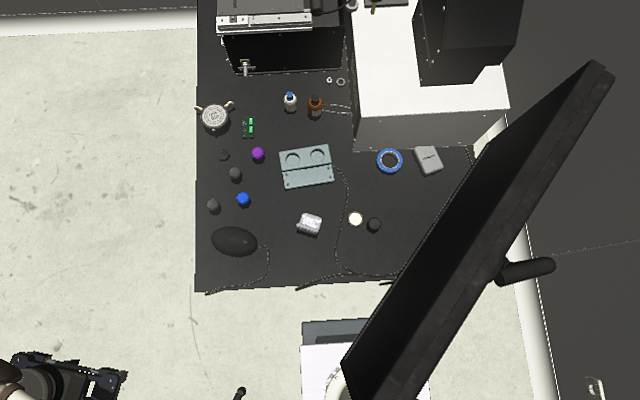

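View pics/side0.png

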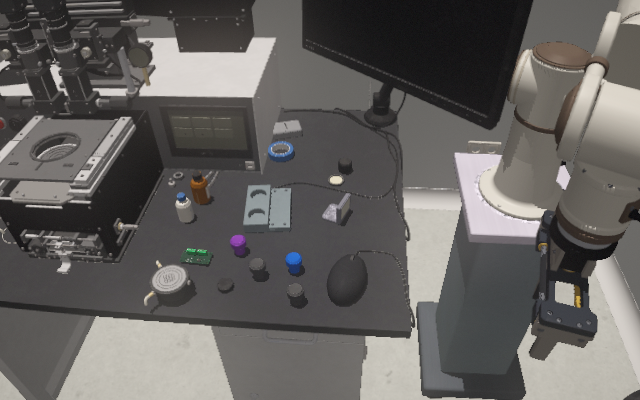

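The top view shows the rack at about (306,167) and the holder at (309,223). The black pieces are at (235,174), (213,205) and (374,225), the cap at (224,155) and the filter at (355,218). Blue and purple decoys also stand there. I'll enlarge both views to identify the loupe.

Run:
```python
from h import *
s=load("side0");t=load("top0")
R=lambda im,x,y,w,h,W,H:cv2.convertScaleAbs(cv2.resize(im[y:y+h,x:x+w],(W,H),interpolation=cv2.INTER_CUBIC),alpha=2.0,beta=20)
a=R(s["image"],210,225,100,85,400,300);b=R(s["image"],310,145,60,85,400,300);b=R(s["image"],300,145,100,75,400,300)
c=R(t["image"],195,140,200,110,800,300)
cv2.imwrite("pics/m1.png",np.vstack([np.hstack([a,b]),c]))
for uv in[(306,167),(309,223),(235,174),(213,205),(374,225),(224,155),(355,218)]: print(uv,onz(t,uv,20).round())
for uv in[(258,268),(295,294),(345,165),(225,285),(336,181)]: print(uv,onz(s,uv,20).round())
```

```text
(306, 167) [621. 117.  20.]
(309, 223) [461. 117.  20.]
(235, 174) [612. 315.  20.]
(213, 205) [527. 376.  20.]
(374, 225) [445. -58.  20.]
(224, 155) [670. 345.  20.]
(355, 218) [467.  -8.  20.]
(258, 268) [614. 309.  20.]
(295, 294) [528. 371.  20.]
(345, 165) [448. -57.  20.]
(225, 285) [673. 359.  20.]
(336, 181) [468.  11.  20.]
```

View pics/m1.png

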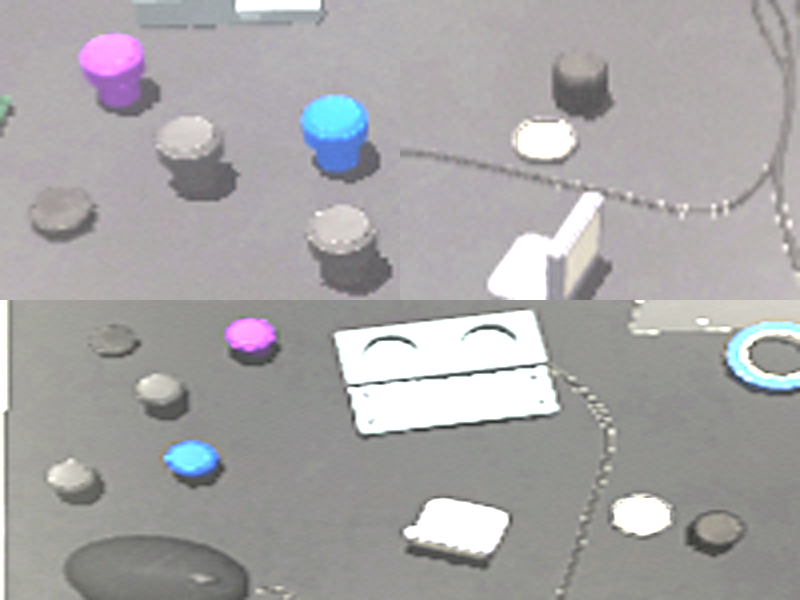

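The stemmed black pieces are the eyepieces, at about (613,312) and (527,374) mm. The right-hand barrel at (446,-58) is the loupe. The holder's tongue points toward the rack. Next I'll take closer wrist views with a baseline.

Run:
```python
from h import *
P=np.pi
ctrl.reach([555,270,185],[P,0,P/2]);snap("wrist","w1")
ctrl.move_straight([555,170,185],vel=200);snap("wrist","w2")
ctrl.move_straight([555,75,185],vel=200);c=snap("wrist","w3")
print(ctrl.get_time_s(),ctrl.get_joint_pos())
R=lambda im:cv2.resize(cv2.convertScaleAbs(im,alpha=1.8,beta=15),(480,300))
cv2.imwrite("pics/m2.png",np.vstack([R(load(f"w{i}")["image"]) for i in(1,3)]))
```

```text
3.375 [-7.94423121e-02  1.61208544e-01  1.69168521e+00  6.61753648e-04
  1.28873607e+00 -8.07411925e-02]
```

View pics/m2.png

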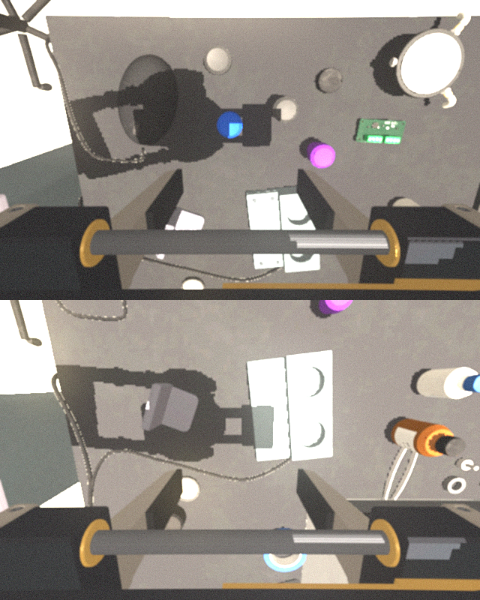

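The wrist image has +x to the right and +y up. In w1 the eyepieces sit at about (290,80) and (381,146) in full-resolution pixels. In w3 the rack is at about (387,140) and the holder at (230,140). I'll add a view nearer the eyepieces and enlarge it.

Run:
```python
from h import *
ctrl.move_straight([555,350,185],vel=250);snap("wrist","w4")
print(ctrl.get_time_s())
def crop(tag,x,y,w,h,W,H,a=2.5): return cv2.resize(cv2.convertScaleAbs(load(tag)["image"][y:y+h,x:x+w],alpha=a,beta=0),(W,H),interpolation=cv2.INTER_CUBIC)
w4=load("w4");w1=load("w1")
def c1(w,X): 
    u,v=proj(w,X).astype(int); return u,v
out=[]
for tag in("w1","w4"):
    w=load(tag)
    for X in((527,374,40),(613,312,40)):
        u,v=proj(w,X).astype(int); y=max(v-40,0);x=u-50; print(tag,x,y); out.append(crop(tag,x,y,100,75,400,300))
cv2.imwrite("pics/m3.png",np.vstack([np.hstack(out[:2]),np.hstack(out[2:])]))
a=crop("w3",170,40,290,195,800,540,1.3)
cv2.imwrite("pics/m4.png",a)
```

```text
4.675
w1 240 38
w1 330 106
w4 241 123
w4 326 182
```

View pics/m3.png

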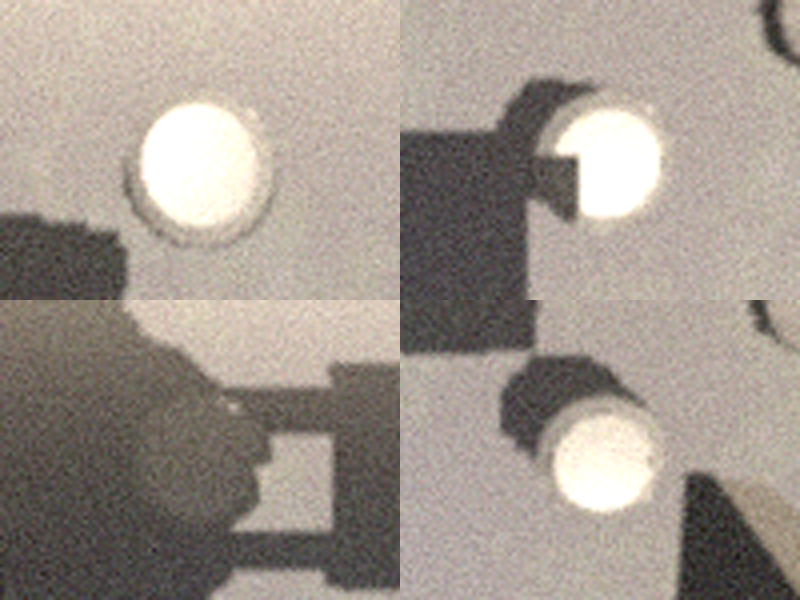

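View pics/m4.png

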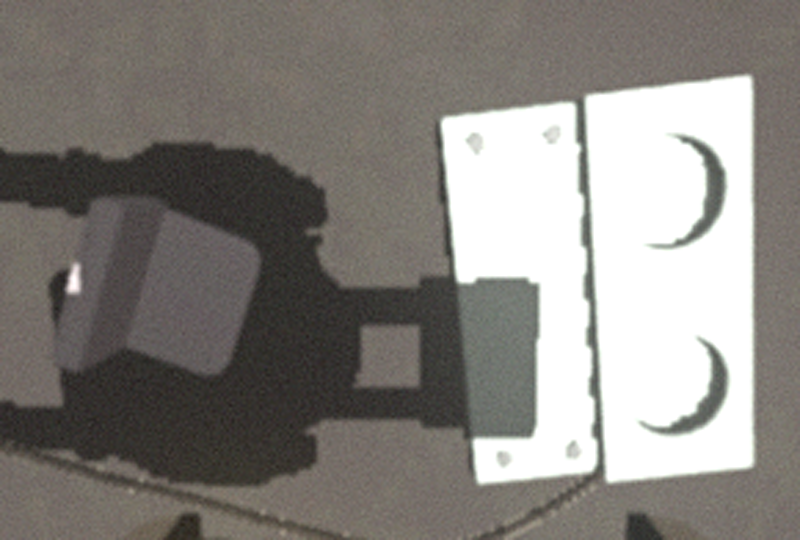

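In the crops, eyepiece A's bright disc is at about (290,79) in w1 and (290,162) in w4. B's is at about (381,146) in w1 and (377,221) in w4. In w3 the rack block's top spans (382..442, 67..214) and the holder sits at about (230,140) in shadow. I'll take one more view with a baseline for the rack and holder, then measure.

Run:
```python
from h import *
ctrl.move_straight([480,50,200],vel=300);snap("wrist","w5");print(ctrl.get_time_s())
# eyepieces
def disc(tag,u,v,r=22,thr=None):
    im=cv2.GaussianBlur(cv2.cvtColor(load(tag)["image"],cv2.COLOR_BGR2GRAY),(3,3),0)
    x,y=u-r,max(v-r,0);p=im[y:v+r,x:u+r]
    t,m=cv2.threshold(p,thr or 0,255,cv2.THRESH_BINARY+(0 if thr else cv2.THRESH_OTSU))
    cs=cv2.findContours(m,cv2.RETR_EXTERNAL,cv2.CHAIN_APPROX_NONE)[0]
    c=max(cs,key=cv2.contourArea);(a,b),R=cv2.minEnclosingCircle(c);print(tag,t,a+x,b+y,R,p.max(),np.median(p));return a+x,b+y
w1,w4=load("w1"),load("w4")
for n,p1,p4 in(("A",disc("w1",290,79,thr=88),None),("B",disc("w1",381,146,thr=88),disc("w4",377,221,thr=88))):
    p4=p4 or (290.2,161.7)
    X,e=tri([ray(w1,p1),ray(w4,p4)]);print(n,X.round(1),np.round(e,1),onz(w1,p1,40).round(1),onz(w4,p4,40).round(1))
R=cv2.resize(cv2.convertScaleAbs(load("w5")["image"][20:240,220:520],alpha=1.3),(800,587),interpolation=cv2.INTER_CUBIC)
cv2.imwrite("pics/m5.png",R)
```

```text
5.9083
w1 88.0 289.5 78.5 15.572511672973633 131 77.0
w1 88.0 382.1000003814697 146.70000076293945 13.917715072631836 127 71.0
w4 88.0 376.56521797180176 223.04347801208496 12.128742218017578 121 69.0
A [525.5 374.3  32.8] [0.3 0.3] [526.4 373.6  40. ] [525.9 375.5  40. ]
B [613.4 312.4  42.7] [0.4 0.4] [614.4 312.1  40. ] [613.6 311.4  40. ]
```

View pics/m5.png

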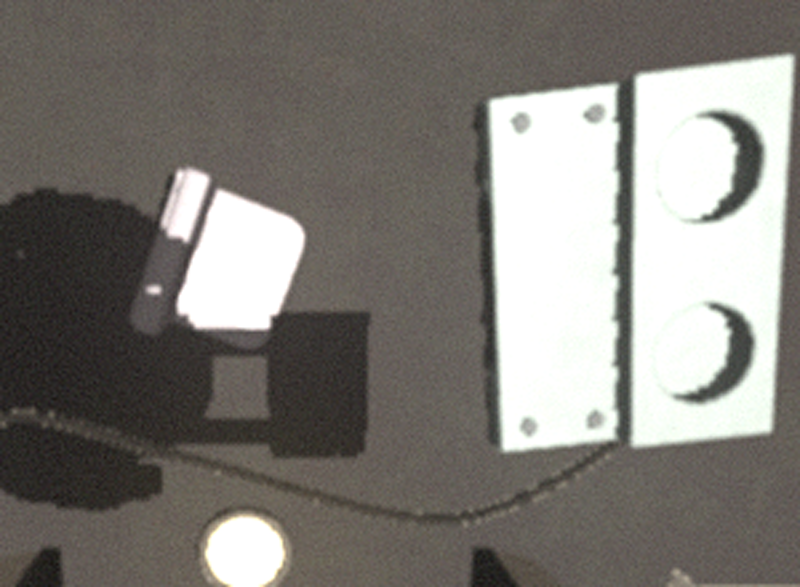

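The w5 view shows the rack clearly: the deck's front edge runs from (489,101) to (503,451) in the crop, and both pockets are visible. The holder's face top strip is centred at about (171,250), and its tongue leads to about (288,286). I'll refine the corners and triangulate.

```bash
cat > m.py <<'E'
from h import *
w3,w5=load("w3"),load("w5")
def sub(c,pts,s,o):
    p=(np.array(pts,float)*s+o).astype(np.float32).reshape(-1,1,2);q=p.copy()
    g=cv2.GaussianBlur(cv2.cvtColor(c["image"],cv2.COLOR_BGR2GRAY),(3,3),0)
    cv2.cornerSubPix(g,q,(4,4),(-1,-1),(3,30,.01))
    d=np.linalg.norm(q-p,axis=2).ravel();q[d>2.5]=p[d>2.5];return q.reshape(-1,2),d
f5=lambda P:np.array(P)*.375+[220,20]; f3=lambda P:np.array(P)*.3625+[170,40]
b5,d5=sub(w5,[(633,76),(793,56),(773,431),(632,446),(489,101),(503,451)],.375,(220,20))
b3,d3=sub(w3,[(585,97),(750,76),(752,466),(607,481),(443,119),(478,484)],.3625,(170,40))
print(d5.round(1),d3.round(1))
M=np.array([(50,70),(106,70),(106,-70),(50,-70),(0,70),(0,-70)],float);Z=[26]*4+[14]*2
for a,b in zip(b3,b5):
    X,e=tri([ray(w3,a),ray(w5,b)]);print(X.round(1),np.round(e,1))
def fit(W):
    mc,wc=M.mean(0),W.mean(0);H=(M-mc).T@(W-wc);th=np.arctan2(H[0,1]-H[1,0],H[0,0]+H[1,1])
    R=np.array([[np.cos(th),-np.sin(th)],[np.sin(th),np.cos(th)]]);t=wc-R@mc
    return th,t,R,np.abs(M@R.T+t-W).max(0)
for c,b in((w3,b3),(w5,b5)):
    th,t,R,r=fit(np.array([onz(c,p,z)[:2] for p,z in zip(b,Z)]))
    print("rack",round(th,4),t.round(1),r.round(1),"pockets",(R@[78,35]+t).round(1),(R@[78,-35]+t).round(1))
def T(p3,p5,z):
    a,b=f3(p3),f5(p5);X,e=tri([ray(w3,a),ray(w5,b)]);print(X.round(1),np.round(e,1),onz(w3,a,z).round(1),onz(w5,b,z).round(1))
T((92,285),(171,250),52);T((242,312),(288,286),5)
for c,f,a,b in((w3,f3,(112,198),(72,369)),(w5,f5,(193,169),(149,333))):
    d=onz(c,f(a),52)-onz(c,f(b),52);print("yaw",np.arctan2(-d[0],d[1]),np.linalg.norm(d))
for c,f,a,b in((w3,f3,(262,247),(222,378)),(w5,f5,(308,222),(268,350))):
    d=onz(c,f(a),5)-onz(c,f(b),5);print("yaw",np.arctan2(-d[0],d[1]),np.linalg.norm(d))
# pocket rims centres
for c,f,P in((w3,f3,[(672,190),(675,384)]),(w5,f5,[(710,166),(704,353)])): print([onz(c,f(p),26).round(1) for p in P])
E
python3 m.py
```

```text
[0.9 0.9 1.2 1.1 0.7 1.1] [0.  0.6 1.1 0.  1.1 1.5]
[613.6 183.   27. ] [0.3 0.3]
[669.  189.7  27. ] [0.1 0.1]
[685.3  50.6  26.5] [0. 0.]
[630.   43.8  25.6] [0.9 0.9]
[564.6 177.3  12.6] [0.1 0.1]
[580.6  39.2  13.2] [0.2 0.2]
rack 0.1153 [572.4 107.8] [0.3 1. ] pockets [645.8 151.6] [653.9  82. ]
rack 0.1133 [572.2 108.3] [0.4 0.9] pockets [645.7 151.9] [653.6  82.3]
[445.9 121.6  48.6] [0.6 0.6] [447.3 121.4  52. ] [446.  122.2  52. ]
[488.9 107.4  12.8] [0.3 0.3] [487.4 106.    5. ] [489.  107.3   5. ]
yaw -0.3261672018171204 59.789189483452645
yaw -0.29995363564494637 58.92643515526445
yaw -0.34502142301507577 54.795365525317564
yaw -0.30218830050899476 54.482156071214526
[array([646.4, 152.1,  26. ]), array([653.5,  81.8,  26. ])]
[array([646.1, 152. ,  26. ]), array([654.3,  82.1,  26. ])]
```

Run:
```python
from h import *
w1=load("w1");im=w1["image"];hsv=cv2.cvtColor(im,cv2.COLOR_BGR2HSV)
obs=[]
for n,lo,hi in(("blue",100,125),("purple",130,165)):
    m=cv2.inRange(hsv,(lo,110,60),(hi,255,255));c=max(cv2.findContours(m,0,1)[0],key=cv2.contourArea);(u,v),r=cv2.minEnclosingCircle(c)
    X=onz(w1,(u,v),38);print(n,u,v,r,X.round());obs.append((X[:2],20))
t=load("top0")
print("mouse",[onz(t,p,25).round() for p in((211,241),(257,241),(234,226),(234,256))],[onz(load("side0"),p,20).round() for p in((348,278),)])
mc=onz(t,(234,241),25)[:2]
for k in np.linspace(-1,1,9): obs.append((mc+[0,45*k],40))
obs.append((np.array([672,350]),18))
for n,X in(("A",(526.,374.4)),("B",(613.5,312.))):
    for y in np.arange(-.6,.61,.15).tolist()+np.arange(.9,2.4,.15).tolist():
        d=np.array([-np.cos(y),-np.sin(y)]) # finger line dir at tool yaw y+pi/2
        cl=min(np.linalg.norm(np.array(X)+s*q*d-o)-r for s in(1,-1) for q in(46,55,64) for o,r in obs+[((613.5,312.) if n=="A" else (526,374.4),17)])
        print(n,"yaw=pi/2+%.2f"%y,round(cl-11))
```

```text
blue 305.8627014160156 166.40673828125 18.073284149169922 [540. 292.  38.]
purple 427.91510009765625 204.91510009765625 18.98507308959961 [665. 253.  38.]
mouse [array([427., 380.,  25.]), array([420., 258.,  25.]), array([464., 319.,  25.]), array([384., 320.,  25.])] [array([425., 323.,  20.])]
A yaw=pi/2+-0.60 16
A yaw=pi/2+-0.45 8
A yaw=pi/2+-0.30 -1
A yaw=pi/2+-0.15 -7
A yaw=pi/2+0.00 -11
A yaw=pi/2+0.15 -12
A yaw=pi/2+0.30 -10
A yaw=pi/2+0.45 -6
A yaw=pi/2+0.60 -1
A yaw=pi/2+0.90 12
A yaw=pi/2+1.05 19
A yaw=pi/2+1.20 13
A yaw=pi/2+1.35 4
A yaw=pi/2+1.50 -5
A yaw=pi/2+1.65 -10
A yaw=pi/2+1.80 -11
A yaw=pi/2+1.95 -7
A yaw=pi/2+2.10 1
A yaw=pi/2+2.25 10
B yaw=pi/2+-0.60 -8
B yaw=pi/2+-0.45 1
B yaw=pi/2+-0.30 9
B yaw=pi/2+-0.15 0
B yaw=pi/2+0.00 -9
B yaw=pi/2+0.15 -17
B yaw=pi/2+0.30 -19
B yaw=pi/2+0.45 -19
B yaw=pi/2+0.60 -23
B yaw=pi/2+0.90 -7
B yaw=pi/2+1.05 3
B yaw=pi/2+1.20 12
B yaw=pi/2+1.35 20
B yaw=pi/2+1.50 25
B yaw=pi/2+1.65 16
B yaw=pi/2+1.80 6
B yaw=pi/2+1.95 -3
B yaw=pi/2+2.10 -11
B yaw=pi/2+2.25 -16
```

A: yaw π/2−0.65 is clear. B: π/2−1.64 is clear. I'll pick A and place it in the left pocket, descending under contact watch.

```bash
cat > pp.py <<'E'
from h import *
P=np.pi; RY=.1143
def pick(x,y,dy):
    ctrl.reach([x,y,85],[P,0,P/2+dy]); h=ctrl.move_straight([x,y,36],vel=120,contact_N=8)
    ctrl.gripper_close(25); print("pick",h,ctrl.get_position().round(1) if hasattr(ctrl.get_position(),'round') else ctrl.get_position(),ctrl.get_grip_width(),ctrl.get_time_s())
    ctrl.move_straight([x,y,95],vel=150)
def place(x,y):
    ctrl.reach([x,y,85],[P,0,P/2+RY]); ctrl.move_straight([x,y,65],vel=100)
    h=ctrl.move_straight([x,y,48.3],vel=35,contact_N=5)
    print("place",h,np.round(ctrl.get_position(),1),np.round(ctrl.get_contact_force(),1),ctrl.get_grip_width(),ctrl.get_time_s())
    return np.array(ctrl.get_position())[2]
E
python3 - <<'E'
from pp import *
ctrl.reach([526,374,120],[P,0,P/2-.65])
pick(526,374.4,-.65)
place(646,151.9)
E
```

```text
pick False [526.1 374.4  36. ] 32.88290124451665 8.9333
place True [645.7 151.9  47.9] [-0.  -0.1  4.5] 32.64251535627733 11.3917
```

A reached the pocket floor (z 47.9). I'll release it and do B.

Run:
```python
from pp import *
ctrl.open(); ctrl.move_straight([646,151.9,110],vel=200); snap("wrist","w6")
ctrl.reach([613.5,312,110],[P,0,P/2-1.64])
pick(613.5,312,-1.64)
z=place(653.8,82.1)
if z<50:
    ctrl.open(); ctrl.move_straight([653.8,82.1,120],vel=200)
    ctrl.reach([500,60,190],[P,0,P/2]); c=snap("wrist","w7"); print(ctrl.get_time_s())
    cv2.imwrite("pics/m7.png",cv2.resize(cv2.convertScaleAbs(c["image"][0:240,180:500],alpha=1.5),(800,600),interpolation=cv2.INTER_CUBIC))
```

```text
pick False [613.5 312.   36. ] 32.34609797194926 16.3583
place True [653.4  82.3  47.7] [0.  0.9 4.4] 32.13331643413556 19.5917
21.85
```

View pics/m7.png

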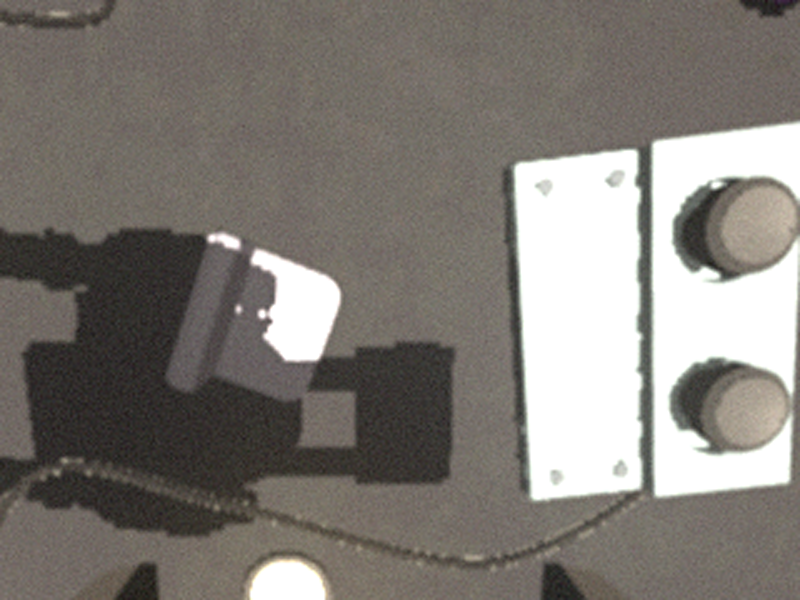

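Both eyepieces stand upright in the pockets, with heads at crop (753,227) and (745,408). The holder is untouched, with its face top strip at about (204,315). I'll check its position against this view, then grip it.

Run:
```python
from pp import *
w=load("w7");f=lambda p:np.array(p)*.4+[180,0]
print(onz(w,f((204,315)),52).round(1),onz(w,f((322,338)),5).round(1))
X,e=tri([ray(w,f((204,315))),ray(load("w5"),np.array((171,250))*.375+[220,20]),ray(load("w3"),np.array((92,285))*.3625+[170,40])]);print(X.round(1),np.round(e,1))
fx,fy=446.5,121.8
ctrl.reach([fx,fy,95],[P,0,P/2-.325])
h=ctrl.move_straight([fx,fy,36],vel=120,contact_N=6)
ctrl.gripper_close(55);print(h,ctrl.get_grip_width(),np.round(ctrl.get_contact_force(),1))
ctrl.move_straight([fx,fy,45],vel=60)
u=np.array([np.cos(RY),np.sin(RY)]);g=np.array([572.3,108.])-5*u
s=g-58*u
ctrl.move_straight([*s,45],vel=80,rot=[P,0,P/2+RY]);
c=snap("wrist","w8");snap("side","s8");snap("top","t8");print(ctrl.get_time_s(),np.round(ctrl.get_contact_force(),1),ctrl.get_grip_width())
a=cv2.resize(cv2.convertScaleAbs(c["image"],alpha=1.5),(480,300))
s_=load("s8")["image"];u0,v0=proj(load("s8"),[540,110,20]).astype(int)
b=cv2.resize(cv2.convertScaleAbs(s_[v0-45:v0+45,u0-70:u0+74],alpha=1.3),(480,300),interpolation=cv2.INTER_CUBIC)
cv2.imwrite("pics/m8.png",np.vstack([a,b]))
```

```text
[445.9 120.9  52. ] [487.7 108.8   5. ]
[445.5 121.3  48.1] [0.7 0.9 0.5]
False 9.455551633194977 [-0.7  0.2 -0.4]
25.7 [-0.1  0.1 -1.3] 9.592995401393546
```

View pics/m8.png

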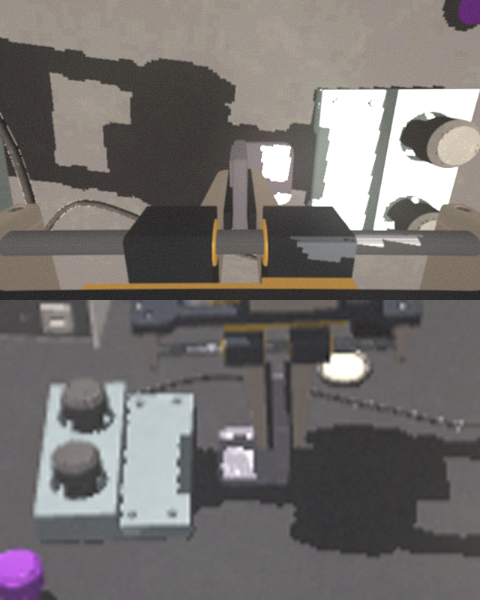

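The holder is held with its tongue facing the lip. Its left tongue edge is at about (367,190) full-resolution px, and the face's left end at about (318,188). I'll check the lateral offset in the rack frame.

Run:
```python
from pp import *
w=load("w8");im=w["image"]
u=np.array([np.cos(RY),np.sin(RY)]);v=np.array([-u[1],u[0]])
def rk(p,z): X=onz(w,p,z)[:2]-[572.3,108];return np.round([X@u,X@v],1)
g=cv2.cvtColor(im,cv2.COLOR_BGR2GRAY)
for c in range(340,386,6): print(c,g[180:206,c])
print(rk((367,190),14),rk((318,188),61),rk((390,195),14))
for p,z in(((424,119),14),): print("rack corner",rk(p,z))
```

```text
340 [47 49 46 58 55 50 51 52 58 71 80 85 91 92 92 86 91 96 91 91 93 90 97 93
 96 94]
346 [ 53  51  58  50  47  50  53  52  61  73  78  87  96  93  92  93  96 100
  93 100  89  91  92  94  96  99]
352 [ 49  52  55  55  51  54  52  50  62  68  83  82  90 120 189 243 249 248
 246 247 247 247 246 247 246 247]
358 [ 53  55  55  59  52  51  56  55  59  78  83  86  91  94 123 205 245 248
 248 247 246 247 248 252 254 255]
364 [ 55  56  54  59  53  54  59  60  64  78  84  83 104 129 164 188 224 244
 248 247 247 248 252 255 255 255]
370 [ 52  54  59  57  55  56  55  60  64  71  81  85 129 206 250 252 253 255
 255 255 255 255 255 255 255 255]
376 [ 57  54  58  54  61  59  55  59  59  79  80  88  95 136 222 253 253 250
 249 249 248 249 249 251 252 254]
382 [ 55  60  60  59  63  57  55  59  60  65  66  90  91  95 135 214 247 249
 248 248 247 247 246 245 246 245]
[-34.9  27.9] [-64.9  41.2] [-20.5  24.7]
rack corner [-3.7 70.4]
```

The lateral offset is about 0.5 mm and the tongue is parallel to the rack. I'll lower it and insert it.

Run:
```python
from pp import *
u=np.array([np.cos(RY),np.sin(RY)]);v=np.array([-u[1],u[0]]);g=np.array([572.3,108.])-5*u-.4*v
def st(n): print(n,np.round([(np.array(ctrl.get_position())[:2]-g)@u,np.array(ctrl.get_position())[2]],1),np.round(ctrl.get_contact_force(),1),round(ctrl.get_grip_width(),2),round(ctrl.get_time_s(),2))
ctrl.move_straight([*(g-58*u),37.3],vel=60);st("low")
h=ctrl.move_straight([*(g-30*u),37.3],vel=60,contact_N=3);st(h)
if not h:
    h=ctrl.move_straight([*(g-4*u),37.3],vel=25,contact_N=3.5);st(h)
```

```text
low [-58.6  36.6] [ 0.5 -0.2 -1.4] 9.46 25.98
False [-30.2  37.2] [ 0.8 -0.7 -1. ] 9.77 26.59
True [-8.  36.5] [ 0.8 -0.5 -1.6] 9.68 27.45
```

The spring was met exactly 8 mm short of home. Now I'll press until the face meets the lip.

Run:
```python
from pp import *
u=np.array([np.cos(RY),np.sin(RY)]);v=np.array([-u[1],u[0]]);g=np.array([572.3,108.])-5*u-.4*v
def st(n): print(n,np.round([(np.array(ctrl.get_position())[:2]-g)@u,np.array(ctrl.get_position())[2]],1),round(float(np.array(ctrl.get_contact_force())[:2]@u),1),np.round(ctrl.get_contact_force(),1),round(ctrl.get_grip_width(),2),round(ctrl.get_time_s(),2))
for d in(-5,-2,-1,0,1,2,3,4):
    h=ctrl.move_straight([*(g+d*u),37.3],vel=15);st(d)
    if -float(np.array(ctrl.get_contact_force())[:2]@u)>17: break
ctrl.dwell(.5);st("end")
c=snap("side","s9");u0,v0=proj(c,[560,110,20]).astype(int)
b=cv2.resize(cv2.convertScaleAbs(c["image"][v0-45:v0+45,u0-70:u0+74],alpha=1.3),(768,480),interpolation=cv2.INTER_CUBIC)
cv2.imwrite("pics/m9.png",b)
```

```text
-5 [-6.7 36.4] -5.5 [-5.6  0.2  0.1] 9.8 27.83
-2 [-4.  36.4] -7.3 [-7.3 -1.1  1.7] 9.53 28.18
-1 [-3.2 36.4] -6.9 [-6.9 -0.5  2.2] 9.84 28.43
0 [-2.4 36.4] -8.2 [-8.  -1.8  2.5] 9.66 28.68
1 [-1.6 36.4] -8.9 [-8.8 -1.9  3.6] 9.42 28.93
2 [-0.8 36.5] -9.2 [-9.2 -0.8  4.2] 9.81 29.18
3 [ 0.  36.5] -10.3 [-10.2  -1.4   5.8] 9.5 29.43
4 [ 0.7 36.5] -12.6 [-12.5  -1.4   7. ] 9.48 29.68
end [ 0.7 36.5] -12.1 [-12.   -1.5   6.3] 9.53 30.18
```

View pics/m9.png

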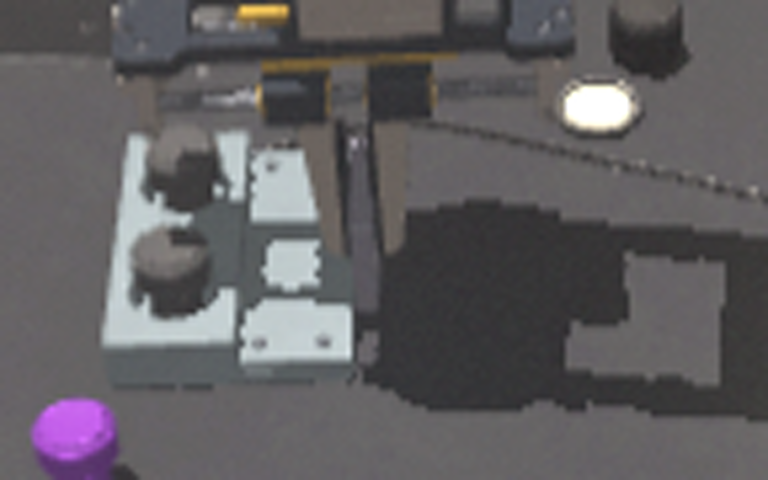

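The face looks flush with the lip, at about (357,300) in the crop. Force is just rising past the spring's 9.6 N, so I'll press a little more to be sure it is seated.

Run:
```python
from pp import *
u=np.array([np.cos(RY),np.sin(RY)]);v=np.array([-u[1],u[0]]);g=np.array([572.3,108.])-5*u-.4*v
def st(n): print(n,np.round([(np.array(ctrl.get_position())[:2]-g)@u,np.array(ctrl.get_position())[2]],2),round(float(np.array(ctrl.get_contact_force())[:2]@u),1),np.round(ctrl.get_contact_force(),1),np.round(ctrl.get_torque(),2),round(ctrl.get_grip_width(),2),round(ctrl.get_time_s(),2))
ctrl.gripper_close(60)
for d in(5,6,7,8):
    ctrl.move_straight([*(g+d*u),37.3],vel=15);ctrl.dwell(.2);st(d)
    if -float(np.array(ctrl.get_contact_force())[:2]@u)>21: break
```

```text
5 [ 0.72 36.53] -16.3 [-16.2  -2.3  12. ] [-0.55  2.68 -0.07] 9.67 30.9
6 [ 0.78 36.58] -19.6 [-19.3  -3.9  14.5] [-0.65  3.31 -0.06] 9.46 31.35
7 [ 0.85 36.62] -23.5 [-23.1  -4.1  18.2] [-0.78  3.75 -0.07] 9.67 31.8
```

Run:
```python
from pp import *
ctrl.dwell(1);print(np.round(ctrl.get_position(),2),np.round(ctrl.get_contact_force(),1),ctrl.get_time_s())
print(ctrl.finish_job())
```

```text
[568.19 107.38  36.63] [-23.5  -3.7  18.5] 32.8
the job is handed in; nothing more can be done
None
```

Job handed in at 32.8 s: both eyepieces stand upright in the pockets, and the label holder is still gripped and pressed against the lip (about 24 N, steady over the last second); no verdict was returned.

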